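# Refill the spice trough

## Robot

A 6-joint arm with a two-finger parallel gripper is mounted at the origin on the work surface. World frame = base frame: x ahead of the robot, y to its left, z up, the work surface at z = 0. Lengths are in m, angles in rad, forces in N, time in s.
With the tool pointing down it reaches from about 0.375 to 0.75 m from the base axis. Payload 9 kg.
Tool frame: the origin (TCP) lies between the finger pads; the fingertips stand 17 mm ahead of it and the grasp point (between the pads) lies 2 mm behind it; z points along the fingers, y is the line along which they close (so a half turn about z gives the same grasp; the last joint's range is limited). The gripper opens to 85 mm and grips with 20 to 120 N. Pads are 22 mm wide; open, the fingers measure 114 mm over their backs; the gripper's body (76 mm by 85 mm) begins 54 mm behind the grasp point. The pads swing forward as they close: fully open they stand 13 mm farther back than shut.
Start: joints at [0.989, 0.104, 0.097, 1.564, 0, 1.353], TCP at [0.214, 0.561, 0.248] pointing down, gripper open.
Joint ranges: [-2.99, 2.99], [-0.84, 1.86], [-1.1, 1.16], [-1.84, 2.11], [-1.51, 1.56], [-3.14, 3.14]. Speed limits (rad/s): [2.22, 2.22, 2.57, 3.14, 3.14, 3.14].

## Interface

Orientations are given as a rotation vector (axis times angle).
In Python, from rig import bot, cams gives the robot as it stands.
- The arm moves only by the shell command python3 -m creep 'ROWS' [OPENING]. ROWS is JSON, a list of rows, each an object of numbers: "x", "y", "z": the shift along the tool's x, y, z in cm; "wx", "wy", "wz": the turn, a rotation vector about the tool's x, y, z in degrees. A call has 1 to 5 rows; each row is the pose to reach, as a shift and turn from the pose commanded when the call began, along the tool's axes at that moment; what a row does not reach only later rows make up. A row lasts 1/12 s, in which the tool goes at most 41.7 mm and 7.16 degrees, less where a joint would pass 70% of its speed; a pose out of reach is approached as far as the arm can. A call with a gripper value outside its range is refused whole. OPENING is the finger opening in cm, from 0 to 8.54, set as the call begins (- or left out, the last holds). The fingers move at their own pace and stop on an object; the grip force is fixed at half the most. Time passes only in rows, so rows that repeat a pose let the fingers close. It gives the time, the measured TCP pose, the force, the opening and the grip force at its end, in the units of the state.
- bot.get_obs(): the state, without advancing time (a new reading comes with each control period).
- cams.capture(name): name is "scene" or "top"; returns the picture (400x640x3 uint8, blue, green, red); there is no depth.
- cams.get_calibration(name): a dict with "mtx" (3x3 intrinsics, pixels), "k1" (the pictures are not rectified: a ray, as slopes to the right and down, at radius r is drawn at 1 + k1 r^2 times it, then the intrinsics apply), "R" (3x3) and "t" (3): a world point X has camera coordinates R X + t. Camera axes: x right, y down, z forward; pixel columns grow to the right and rows downward; lengths in m; the calibration is good to about 2 mm. A picture is of the moment at which its call begins. get_calibration takes no time and is no camera call.
- bot.close_job(): hands the job in; it is judged then, once.
The state is a dict: "time_s": time; "q": joint angles; "joint_vel": joint speeds; "joint_torque": joint torques, N m; "tcp_pos": TCP position; "orientation": TCP orientation; "ft_force": force on the tool from outside, world axes, zero at the start; "moment": the same for the moment, N m; "gripper_width": opening from 0.0 (shut) to 1.0 (fully open); "gripper_force": force on a finger pad.
Only numpy, scipy, OpenCV 4.12 (cv2) and the standard library are available. Lean on these libraries where they do the work, as an engineer would, in place of code of your own. Each camera call takes 0.05 s, during which the arm holds its last target. There are 200 camera calls.

## Task

Pick up the plywood tray that carries the two round spice tubes, hold its open front low over the V-shaped steel trough and tip it, so that both tubes roll in together and lie one behind the other along the bottom of the V. Then stand the empty tray upright back on the counter where it was.

Things in the scene. Friction and masses are not known exactly. Their poses are not given: they have to be found in the camera images.
- trough: Open V of folded steel fixed to the counter, 220 mm long, no end walls; flanges 100 wide, 4 thick, at 45 degrees to the counter. Origin: on the counter under its middle; z up, y along the fold, x across. Inner fold 22 mm up; upper edges 93 mm up at x = +-71. A tube in the fold has its axis 40 mm up.
- tray: Loose 0.16 kg plywood tray holding the tubes. Origin: under it, z up; x -60 to 50 mm, 149 wide (y). Open front: lip at x -60, z 22, no rim; floor slopes 8 deg down to the back wall, so tubes roll out once -x is lowered past that. Grip: upright board x 38 to 50, y +-25, z 30 to 108, free both sides; pinch along x at z 85. The like tray across the trough has balls. Nothing near is over 130 mm high.
- tube_a: Sealed round metal spice tube, dark lid, 26 mm diameter, 60 mm long, 35 to 70 g. Origin: its centre; x along its axis to the lid. Starts lying in the tray against its back wall, along the tray's y: centre at tray x 25, y +34, z 23 mm.
- tube_b: The other spice tube, just like tube_a; starts end to end with it, at the tray's y -34 mm.
Not all that is in view belongs to the job. What is shaped like the tube_a but green or purple is not meant.

How it is judged:
By the outcome, as a careful person would: the job done as asked, in the order asked, and still so for the second after the job is handed in, with the robot touching nothing.
It also fails if it takes over 54 s, if anything falls off the work surface, if the arm or the gripper's body presses on something with over 40 N, if the wrist force passes 120 N, or if a joint passes its speed limit or range.

## Working session

There is one attempt and no reset: what is moved stays moved. The work goes in short steps, Python scripts to look and compute and a shell command to move; the robot and the scene stay as the last step left them, time stands still between calls to the robot, and variables do not carry over. Pictures are saved under pics/ and viewed, at most 10 in all, crops included, and the job is handed in when it is done.

```bash
mkdir -p pics; python3 - <<'E'
from rig import bot,cams
import cv2
for n in("scene","top"):
    cv2.imwrite(f"pics/{n}0.png",cams.capture(n)); c=cams.get_calibration(n); print(n,c)
print(bot.get_obs())
E
```

```text
scene {'mtx': array([[501.25395848,   0.        , 325.8967598 ],
       [  0.        , 501.25395848, 200.27711192],
       [  0.        ,   0.        ,   1.        ]]), 'k1': 0.013125470772750638, 'R': array([[ 0.5784796 ,  0.81567041, -0.00656855],
       [ 0.56100255, -0.4036872 , -0.7227121 ],
       [-0.59214651,  0.41438923, -0.69111799]]), 't': array([-0.3537989 , -0.25198027,  1.4979169 ])}
top {'mtx': array([[473.59767029,   0.        , 311.38117151],
       [  0.        , 473.59767029, 204.61815555],
       [  0.        ,   0.        ,   1.        ]]), 'k1': -0.10876527901844384, 'R': array([[ 0.01090602, -0.99977883,  0.0179819 ],
       [-0.98259457, -0.01405011, -0.18523094],
       [ 0.18544262, -0.01564878, -0.98253048]]), 't': array([0.01020957, 0.55667808, 0.98732801])}
{'time_s': 0.1, 'q': array([9.89293263e-01, 1.04654705e-01, 9.65427147e-02, 1.56389888e+00,
       1.54323158e-05, 1.35309014e+00]), 'joint_vel': array([-6.22176634e-04, -1.46652160e-03,  2.00568250e-04,  6.46200007e-04,
        9.69718944e-05,  9.67776207e-04]), 'joint_torque': array([ 6.91549489e-03, -5.58209646e+01,  5.04718065e+01,  1.31085108e-02,
       -2.40158579e-04,  3.78567006e-05]), 'tcp_pos': array([0.21332823, 0.56049605, 0.24758884]), 'orientation': array([-5.68216616e-01, -3.08928360e+00,  1.74778956e-03]), 'ft_force': array([-0.54236122,  0.01927426, -0.87572792]), 'moment': array([ 0.0175672 , -0.01342196,  0.01761147]), 'gripper_force': 0.0, 'gripper_width': 0.9975049091579163}
```

View pics/scene0.png

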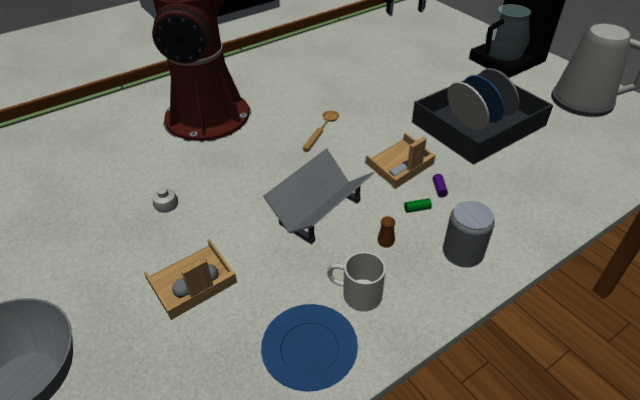

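View pics/top0.png

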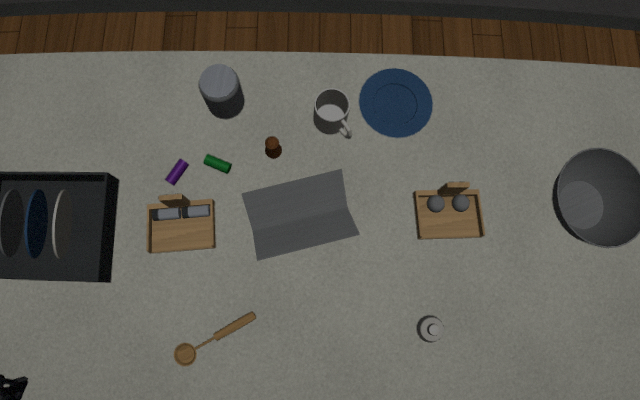

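The things that could be mistaken for the target, in the top view:
- Trays: (181,225) with grey cylinders, and (448,213) with balls. The second is not meant.
- Tubes: grey at (168,214) and (198,211). Green (217,163) and purple (176,172) are not meant.

I choose the tray at (181,225) and the trough at (300,215). Next is a close crop to check that, plus the contours.

```bash
cat > h.py <<'E'
import numpy as np,cv2
from rig import bot,cams
from scipy.spatial.transform import Rotation as Rn
def ray(n,uv):
    c=cams.get_calibration(n);K=c["mtx"];d=np.array([(uv[0]-K[0,2])/K[0,0],(uv[1]-K[1,2])/K[1,1]])
    s=d.copy()
    for _ in range(20): s=d/(1+c["k1"]*(s@s))
    R=c["R"]; return -R.T@c["t"], R.T@np.array([s[0],s[1],1])
def onz(n,uv,z):
    o,d=ray(n,uv); return o+d*(z-o[2])/d[2]
def tri(a,b):
    (o,d),(p,e)=ray("top",a),ray("scene",b)
    k=np.linalg.lstsq(np.c_[d,-e],p-o,rcond=None)[0]
    P,Q=o+k[0]*d,p+k[1]*e
    return (P+Q)/2,np.linalg.norm(P-Q)
def proj(n,X):
    c=cams.get_calibration(n);x=c["R"]@X+c["t"];s=x[:2]/x[2];s=s*(1+c["k1"]*s@s);K=c["mtx"]
    return np.array([K[0,0]*s[0]+K[0,2],K[1,1]*s[1]+K[1,2]])
E
python3 - <<'E'
from h import *
a=cv2.imread("pics/top0.png");b=cv2.imread("pics/scene0.png")
A=cv2.resize(a[165:265,140:370],None,fx=3.4,fy=3.4,interpolation=2)
B=cv2.resize(b[128:243,258:445],None,fx=2.2,fy=2.2,interpolation=2)
o=np.zeros((A.shape[0]+B.shape[0],A.shape[1],3),np.uint8);o[:A.shape[0]]=A;o[A.shape[0]:,:B.shape[1]]=B
cv2.imwrite("pics/crop1.png",o);print(o.shape)
for n,im,(x0,x1,y0,y1) in(("top",a,(135,235,180,265)),("scene",b,(355,445,130,190))):
    h=cv2.cvtColor(im,40);m=cv2.inRange(h,(5,70,40),(25,255,255));M=np.zeros_like(m);M[y0:y1,x0:x1]=m[y0:y1,x0:x1]
    c=max(cv2.findContours(M,0,2)[0],key=cv2.contourArea);print(n,"tray",cv2.contourArea(c),cv2.approxPolyDP(c,2.5,True)[:,0].tolist(),cv2.minAreaRect(c))
for n,im,bx in(("top",a,(238,365,160,270)),("scene",b,(255,380,140,250))):
    x0,x1,y0,y1=bx;g=cv2.cvtColor(im,6).astype(int);print(n,"bg",np.median(g[y0:y0+8,x0:x0+8]))
    s=(cv2.cvtColor(im,6)[y0:y1,x0:x1]); t,m=cv2.threshold(cv2.GaussianBlur(s,(3,3),0),0,255,cv2.THRESH_BINARY_INV+cv2.THRESH_OTSU)
    c=max(cv2.findContours(m,0,2)[0],key=cv2.contourArea);print(t,cv2.contourArea(c),(cv2.approxPolyDP(c,3,True)[:,0]+[x0,y0]).tolist())
E
```

```text
(593, 782, 3)
top tray 3402.0 [[147, 204], [146, 249], [149, 252], [214, 247], [212, 199], [190, 201], [181, 194], [159, 196], [161, 203]] ((180.0, 223.0), (58.0, 68.0), 90.0)
scene tray 1949.0 [[424, 137], [416, 141], [405, 133], [402, 140], [372, 158], [367, 155], [365, 162], [396, 187], [433, 163], [434, 154], [424, 147]] ((400.7168273925781, 159.87451171875), (42.223697662353516, 63.9504508972168), 59.931419372558594)
top bg 120.0
97.0 6814.0 [[341, 169], [242, 193], [257, 260], [358, 234], [346, 205]]
scene bg 163.0
125.0 4527.5 [[327, 149], [263, 196], [279, 224], [310, 244], [315, 240], [314, 224], [344, 198], [357, 203], [360, 184], [373, 173], [348, 181]]
```

View pics/crop1.png

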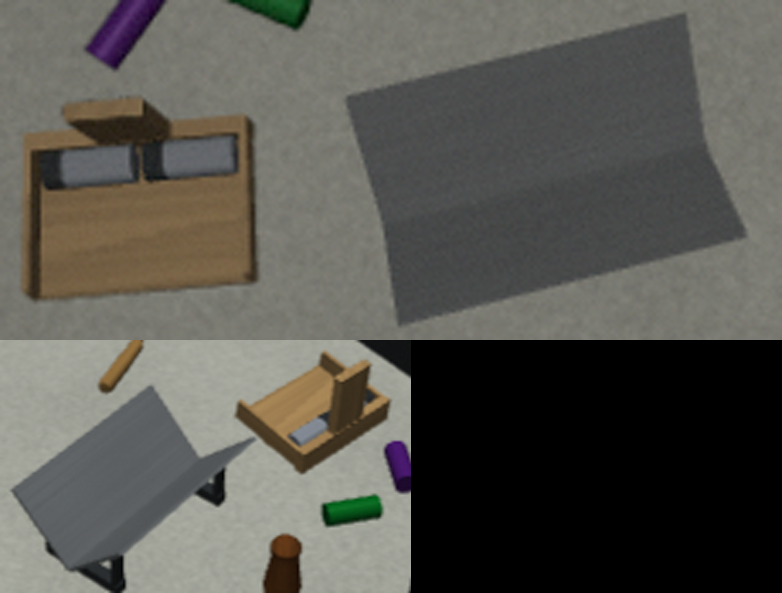

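The crop shows the tray with the grey, dark-lidded tubes and an open front facing the robot. Its board top edge in the crop runs (65,105) to (147,100), and the trough's upper corners are (346,97), (685,13), (400,325) and (745,237).

```bash
python3 - <<'E'
from h import *
f=lambda x,y:(x/3.4+140-.5+.15,y/3.4+165-.5+.15)
P=[onz("top",f(*p),.093) for p in((346,97),(685,13),(745,237),(400,325))]
tc=np.mean(P,0);d=(P[0]-P[1])+(P[3]-P[2]);print("trough",tc.round(4),"yaw",np.degrees(np.arctan2(-d[0],d[1])),[np.linalg.norm(P[i]-P[(i+1)%4]).round(3) for i in range(4)])
B=[onz("top",f(*p),.108) for p in((64,107),(143,98),(149,110),(74,121))]
print("board",np.round(B,4).tolist(),"c",np.mean(B,0))
L=[onz("top",f(*p),.022) for p in((30,298),(254,283))]
d=L[0]-L[1];print("lip",np.round(L,4),np.linalg.norm(d),"yaw",np.degrees(np.arctan2(-d[0],d[1])))
# scene board top corners
g=lambda x,y:(x/2.2+258-.3,(y-340)/2.2+128-.3)
S=[onz("scene",g(*p),.108) for p in((333,378),(361,361),(370,367),(340,385))]
print("board scene",np.round(S,4).tolist(),np.mean(S,0))
yaw=np.arctan2(-d[0],d[1]);
print("tray origin from lip",np.mean(L,0)[:2]+.06*np.array([np.cos(yaw),np.sin(yaw)]))
o=bot.get_obs();R=Rn.from_rotvec(o["orientation"]).as_matrix();print(R.round(3))
E
```

```text
trough [0.5293 0.0419 0.093 ] yaw 15.11286683173046 [np.float64(0.219), np.float64(0.146), np.float64(0.217), np.float64(0.146)]
board [[0.5594, 0.3384, 0.108], [0.5657, 0.2894, 0.108], [0.5583, 0.2852, 0.108], [0.5508, 0.3315, 0.108]] c [0.55855322 0.31111145 0.108     ]
lip [[0.4485 0.3796 0.022 ]
 [0.4611 0.2315 0.022 ]] 0.14860291595419553 yaw 4.859929584496183
board scene [[0.5562, 0.2867, 0.108], [0.5513, 0.333, 0.108], [0.5654, 0.3334, 0.108], [0.57, 0.2844, 0.108]] [0.56072537 0.30940142 0.108     ]
tray origin from lip [0.51462609 0.31061853]
[[-0.935  0.356 -0.001]
 [ 0.356  0.935 -0.001]
 [ 0.    -0.001 -1.   ]]
```

```bash
python3 -m creep '[{"x":-4,"y":-1},{"x":-8,"y":-2},{"x":-12,"y":-3},{"x":-16,"y":-4},{"x":-20,"y":-5}]'
python3 -m creep '[{"x":-4,"y":-1.2,"wz":7},{"x":-8,"y":-2.4,"wz":14},{"x":-12,"y":-3.6,"wz":21},{"x":-16,"y":-4.8,"wz":28},{"x":-20,"y":-6,"wz":32}]'
python3 -m creep '[{"wz":7},{"wz":14},{"wz":21},{"wz":28},{"wz":32}]' 6
cat >> h.py <<'E'
def to(xyz,yaw,tilt=0):
    "needed creep shift (cm) and turn (deg, rotvec in tool axes) to TCP pose; tool y along heading yaw, nose-down tilt"
    o=bot.get_obs();R=Rn.from_rotvec(o["orientation"]);
    c,s=np.cos(np.radians(yaw)),np.sin(np.radians(yaw))
    T=Rn.from_matrix(np.array([[-s,c,0],[c,s,0],[0,0,-1]]).T)
    T=Rn.from_rotvec(np.radians(-tilt)*np.array([-s,c,0]))*T
    if (T.as_matrix()[:,1]@R.as_matrix()[:,1])<0: T=T*Rn.from_rotvec([0,0,np.pi])
    print("shift",(R.inv().apply(np.array(xyz)-o["tcp_pos"])*100).round(2),"turn",np.degrees((R.inv()*T).as_rotvec()).round(1),"now",o["tcp_pos"].round(4),"axes",R.as_matrix().round(2).tolist(),"q",o["q"].round(2),o["time_s"])
E
python3 -c "
from h import *
to([.560,.310,.083],5)
cv2.imwrite('pics/top1.png',cv2.resize(cams.capture('top')[150:270,120:260],None,fx=4,fy=4));cv2.imwrite('pics/scene1.png',cams.capture('scene'))"
```

```text
shift [-41.32 -11.06  16.46] turn [-0.1  0.  64.2] now [0.2133 0.5605 0.2476] axes [[-0.93, 0.36, -0.0], [0.36, 0.93, -0.0], [0.0, -0.0, -1.0]] q [0.99 0.1  0.1  1.56 0.   1.35] 0.1validation failed for argument at $[0]...
validation failed for argument at $[0]...
validation failed for argument at $[0]...
```

```bash
python3 -m creep '[{"x":-4,"y":-1,"z":0,"wx":0,"wy":0,"wz":0},{"x":-8,"y":-2,"z":0,"wx":0,"wy":0,"wz":0},{"x":-12,"y":-3,"z":0,"wx":0,"wy":0,"wz":0},{"x":-16,"y":-4,"z":0,"wx":0,"wy":0,"wz":0},{"x":-20,"y":-5,"z":0,"wx":0,"wy":0,"wz":0}]'
```

```text
time_s: 0.62
tcp_pos: [0.3838, 0.4416, 0.2483]
orientation: [-0.568, -3.09, -0.0]
ft_force: [0.8, 1.4, -0.3]
gripper_width: 0.999
gripper_force: 0.0
```

```bash

python3 -m creep '[{"x":-4,"y":-1.2,"z":0,"wx":0,"wy":0,"wz":7},{"x":-8,"y":-2.4,"z":0,"wx":0,"wy":0,"wz":14},{"x":-12,"y":-3.6,"z":0,"wx":0,"wy":0,"wz":21},{"x":-16,"y":-4.8,"z":0,"wx":0,"wy":0,"wz":28},{"x":-20,"y":-6,"z":0,"wx":0,"wy":0,"wz":32}]'
python3 -m creep '[{"x":0,"y":0,"z":0,"wx":0,"wy":0,"wz":7},{"x":0,"y":0,"z":0,"wx":0,"wy":0,"wz":14},{"x":0,"y":0,"z":0,"wx":0,"wy":0,"wz":21},{"x":0,"y":0,"z":0,"wx":0,"wy":0,"wz":28},{"x":0,"y":0,"z":0,"wx":0,"wy":0,"wz":32}]' 6
python3 -c "
from h import *
to([.560,.310,.083],5)
to([.560,.310,.083],5)
A=cv2.resize(cams.capture('top')[150:270,120:260],None,fx=3.2,fy=3.2);B=cv2.resize(cams.capture('scene')[90:210,340:460],None,fx=2.8,fy=2.8)
o=np.zeros((384,A.shape[1]+B.shape[1],3),np.uint8);o[:384,:A.shape[1]]=A;o[:B.shape[0],A.shape[1]:]=B;print(o.shape);cv2.imwrite('pics/c2.png',o)"
```

```text
time_s: 1.03
tcp_pos: [0.5491, 0.3143, 0.2482]
orientation: [-1.408, -2.809, -0.0]
ft_force: [1.0, 1.1, -0.0]
gripper_width: 0.999
gripper_force: 0.0
time_s: 1.45
tcp_pos: [0.5478, 0.3157, 0.2479]
orientation: [-2.127, -2.311, 0.001]
ft_force: [-0.6, 0.4, 0.8]
gripper_width: 0.703
gripper_force: 0.0
shift [-0.67  1.18 16.49] turn [-0.   0.  -0.3] now [0.5478 0.3157 0.2479] axes [[-0.08, 1.0, -0.0], [1.0, 0.08, -0.0], [-0.0, -0.0, -1.0]] q [0.32 0.21 0.21 1.57 0.   1.8 ] 1.45
shift [-0.67  1.18 16.49] turn [-0.   0.  -0.3] now [0.5478 0.3157 0.2479] axes [[-0.08, 1.0, -0.0], [1.0, 0.08, -0.0], [-0.0, -0.0, -1.0]] q [0.32 0.21 0.21 1.57 0.   1.8 ] 1.45
(384, 784, 3)
```

View pics/c2.png

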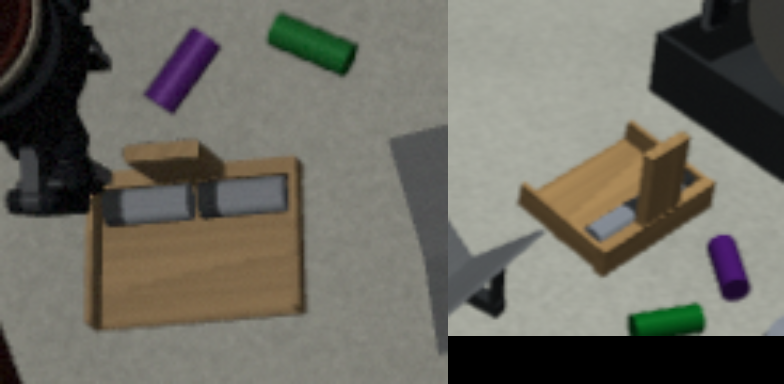

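The view is clear: the board and both grey tubes are unobstructed, with the board top at (173,198) in the top image. The gripper is above, at the left because of parallax. I align, descend and grip.

```bash

python3 -m creep '[{"x":-0.7,"y":1.2,"z":2,"wx":0,"wy":0,"wz":0},{"x":-0.7,"y":1.2,"z":4,"wx":0,"wy":0,"wz":0},{"x":-0.7,"y":1.2,"z":6,"wx":0,"wy":0,"wz":0},{"x":-0.7,"y":1.2,"z":8,"wx":0,"wy":0,"wz":0},{"x":-0.7,"y":1.2,"z":10,"wx":0,"wy":0,"wz":0}]'
python3 -m creep '[{"x":0,"y":0,"z":2,"wx":0,"wy":0,"wz":0},{"x":0,"y":0,"z":4,"wx":0,"wy":0,"wz":0},{"x":0,"y":0,"z":5.5,"wx":0,"wy":0,"wz":0},{"x":0,"y":0,"z":6.5,"wx":0,"wy":0,"wz":0},{"x":0,"y":0,"z":6.5,"wx":0,"wy":0,"wz":0}]'
python3 -c "
from h import *
to([.560,.310,.083],5)
A=cv2.resize(cams.capture('top')[150:270,120:260],None,fx=3.2,fy=3.2);B=cv2.resize(cams.capture('scene')[90:210,340:460],None,fx=2.8,fy=2.8)
o=np.zeros((384,A.shape[1]+B.shape[1],3),np.uint8);o[:384,:A.shape[1]]=A;o[:B.shape[0],A.shape[1]:]=B;cv2.imwrite('pics/c3.png',o)"
```

```text
time_s: 1.97
tcp_pos: [0.5602, 0.31, 0.1472]
orientation: [-2.115, -2.322, 0.0]
ft_force: [-0.3, 0.3, -0.6]
gripper_width: 0.701
gripper_force: 0.0
time_s: 2.38
tcp_pos: [0.5589, 0.3096, 0.0807]
orientation: [-2.116, -2.32, 0.005]
ft_force: [-0.2, 0.3, 0.0]
gripper_width: 0.7
gripper_force: 0.0
shift [ 0.03  0.11 -0.23] turn [-0.2  0.   0.3] now [0.5589 0.3096 0.0807] axes [[-0.09, 1.0, -0.0], [1.0, 0.09, -0.0], [-0.0, -0.0, -1.0]] q [ 0.3   0.26 -0.03  1.28  0.    1.78] 2.3833
```

View pics/c3.png

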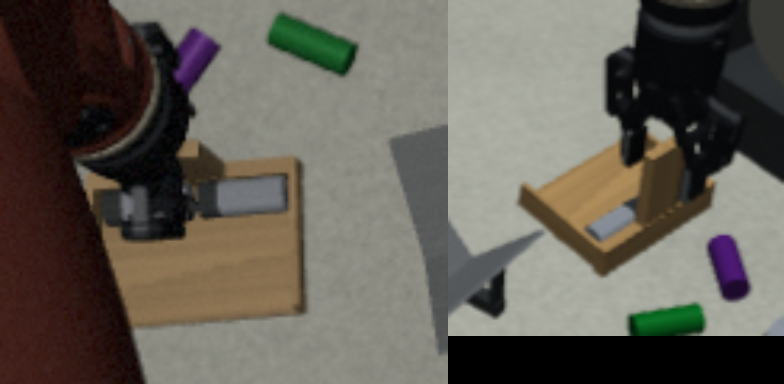

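The fingers straddle the board in the scene view (fingers at about (395,145) and (425,155) around the board). I close them.

```bash

for i in 1 2; do python3 -m creep '[{"x":0,"y":0.0,"z":0,"wx":0,"wy":0,"wz":0},{"x":0,"y":0.0,"z":0,"wx":0,"wy":0,"wz":0},{"x":0,"y":0.0,"z":0,"wx":0,"wy":0,"wz":0},{"x":0,"y":0.0,"z":0,"wx":0,"wy":0,"wz":0},{"x":0,"y":0.0,"z":0,"wx":0,"wy":0,"wz":0}]' 0; done
python3 - <<'E'
from h import *
A=cams.capture('top');m=cv2.inRange(cv2.cvtColor(A,40),(5,70,40),(25,255,255))
cv2.imwrite('pics/t3.png',A)
f=[(214,247),(212,199)]
h=m[190:262,196:235];c=max(cv2.findContours(h,0,2)[0],key=cv2.contourArea);print((cv2.approxPolyDP(c,2,True)[:,0]+[196,190]).tolist())
E
```

```text
time_s: 2.9
tcp_pos: [0.5606, 0.3102, 0.0842]
orientation: [2.119, 2.319, 0.001]
ft_force: [-2.2, -0.0, 4.8]
gripper_width: 0.133
gripper_force: 59.4
time_s: 3.32
tcp_pos: [0.5606, 0.3102, 0.0842]
orientation: [2.119, 2.319, 0.001]
ft_force: [-2.5, -0.4, 6.9]
gripper_width: 0.129
gripper_force: 59.6
[[211, 198], [196, 200], [196, 204], [208, 203], [210, 206], [209, 216], [196, 217], [196, 248], [214, 246]]
```

```bash

python3 -m creep '[{"x":0,"y":0,"z":-0.5,"wx":0,"wy":0,"wz":0},{"x":0,"y":0,"z":-1.5,"wx":0,"wy":0,"wz":0},{"x":0,"y":0,"z":-3,"wx":0,"wy":0,"wz":0},{"x":0,"y":0,"z":-4.5,"wx":0,"wy":0,"wz":0},{"x":0,"y":0,"z":-6,"wx":0,"wy":0,"wz":0}]'
python3 -m creep '[{"x":0,"y":0,"z":-2,"wx":0,"wy":0,"wz":0},{"x":0,"y":0,"z":-4,"wx":0,"wy":0,"wz":0},{"x":0,"y":0,"z":-6,"wx":0,"wy":0,"wz":0},{"x":0,"y":0,"z":-7.5,"wx":0,"wy":0,"wz":0},{"x":0,"y":0,"z":-8.5,"wx":0,"wy":0,"wz":0}]'
cat >> h.py <<'E'
def pour(th,lz,lx=.008,yaw=15.1,T=np.array([.5293,.0419])):
    "TCP position and print move for lip at trough (lx,lz), tilt th"
    t=np.radians(th);dx,dz=.104,.0622
    X=lx+dx*np.cos(t)-dz*np.sin(t);Z=lz+dx*np.sin(t)+dz*np.cos(t);y=np.radians(yaw)
    p=[T[0]+X*np.cos(y),T[1]+X*np.sin(y),Z];print(th,lz,np.round(p,4));to(p,yaw,th)
E
python3 -c "
from h import *
pour(0,.18);pour(6,.116);pour(40,.076)
A=cams.capture('top');B=cams.capture('scene')
cv2.imwrite('pics/c4.png',np.hstack([cv2.resize(B[60:220,320:480],None,fx=2.4,fy=2.4),cv2.resize(A[140:300,100:260],None,fx=2.4,fy=2.4)]))"
```

```text
time_s: 3.78
tcp_pos: [0.5603, 0.3099, 0.1444]
orientation: [-2.119, -2.319, 0.0]
ft_force: [-0.3, -0.3, -1.9]
gripper_width: 0.134
gripper_force: 58.6
time_s: 4.2
tcp_pos: [0.5609, 0.3102, 0.231]
orientation: [2.118, 2.318, 0.003]
ft_force: [0.8, 0.5, -2.1]
gripper_width: 0.134
gripper_force: 58.6
0 0.18 [0.6374 0.0711 0.2422]
shift [-24.5    5.47  -1.12] turn [ 0.1 -0.  -9.9] now [0.5609 0.3102 0.231 ] axes [[-0.09, 1.0, 0.0], [1.0, 0.09, 0.0], [0.0, 0.0, -1.0]] q [ 0.3   0.22  0.2   1.54 -0.    1.78] 4.2
6 0.116 [0.6306 0.0692 0.1887]
shift [-24.62   4.76   4.22] turn [-5.8  0.5 -9.9] now [0.5609 0.3102 0.231 ] axes [[-0.09, 1.0, 0.0], [1.0, 0.09, 0.0], [0.0, 0.0, -1.0]] q [ 0.3   0.22  0.2   1.54 -0.    1.78] 4.2
40 0.076 [0.5753 0.0543 0.1905]
shift [-25.61  -0.87   4.03] turn [-39.8   3.5  -9.5] now [0.5609 0.3102 0.231 ] axes [[-0.09, 1.0, 0.0], [1.0, 0.09, 0.0], [0.0, 0.0, -1.0]] q [ 0.3   0.22  0.2   1.54 -0.    1.78] 4.2
```

View pics/c4.png

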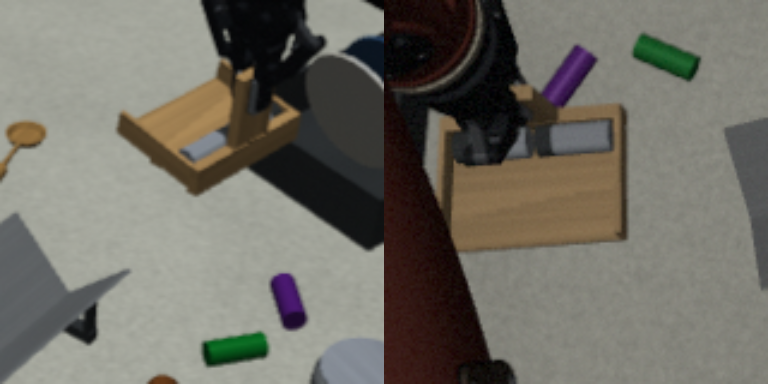

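The tray is lifted level with both tubes at the back wall (scene tube at about (405,120), top at (340,197)). I carry it across.

```bash

python3 -m creep '[{"x":-0.5,"y":0.1,"z":0,"wx":0,"wy":0,"wz":0},{"x":-1.5,"y":0.3,"z":0,"wx":0,"wy":0,"wz":0},{"x":-3,"y":0.6,"z":0,"wx":0,"wy":0,"wz":0},{"x":-4.5,"y":0.9,"z":0,"wx":0,"wy":0,"wz":0},{"x":-6,"y":1.2,"z":0,"wx":0,"wy":0,"wz":0}]'
for i in 1 2; do python3 -m creep '[{"x":-1.5,"y":0.3,"z":0,"wx":0,"wy":0,"wz":0},{"x":-3,"y":0.6,"z":0,"wx":0,"wy":0,"wz":0},{"x":-4.5,"y":1,"z":0,"wx":0,"wy":0,"wz":0},{"x":-6,"y":1.3,"z":0,"wx":0,"wy":0,"wz":0},{"x":-7.5,"y":1.7,"z":0,"wx":0,"wy":0,"wz":0}]' |sed -n 2p; done
python3 -m creep '[{"x":-1.5,"y":0.3,"z":0,"wx":0,"wy":0,"wz":-2},{"x":-2.5,"y":0.6,"z":0,"wx":0,"wy":0,"wz":-4},{"x":-3.2,"y":0.8,"z":0,"wx":0,"wy":0,"wz":-6},{"x":-3.5,"y":0.9,"z":0,"wx":0,"wy":0,"wz":-8},{"x":-3.5,"y":0.9,"z":0,"wx":0,"wy":0,"wz":-10}]'
python3 -c "
from h import *
pour(6,.15)
A=cams.capture('top');B=cams.capture('scene')
cv2.imwrite('pics/c5.png',np.hstack([cv2.resize(B[90:260,240:400],None,fx=2.4,fy=2.4),cv2.resize(A[130:300,210:370],None,fx=2.4,fy=2.4)]))"
```

```text
time_s: 4.72
tcp_pos: [0.578, 0.2492, 0.2276]
orientation: [-2.12, -2.318, 0.001]
ft_force: [0.5, 0.6, -2.7]
gripper_width: 0.132
gripper_force: 58.6
tcp_pos: [0.6019, 0.1765, 0.2284]
tcp_pos: [0.6255, 0.1036, 0.2283]
time_s: 5.97
tcp_pos: [0.6377, 0.0693, 0.2281]
orientation: [1.908, 2.496, -0.0]
ft_force: [0.6, 0.2, -2.7]
gripper_width: 0.136
gripper_force: 58.6
6 0.15 [0.6306 0.0692 0.2227]
shift [ 0.18 -0.69  0.54] turn [-6.   0.   0.1] now [0.6377 0.0693 0.2281] axes [[-0.26, 0.97, -0.0], [0.97, 0.26, -0.0], [-0.0, -0.0, -1.0]] q [-0.1   0.23  0.2   1.54 -0.    1.21] 5.9667
```

View pics/c5.png

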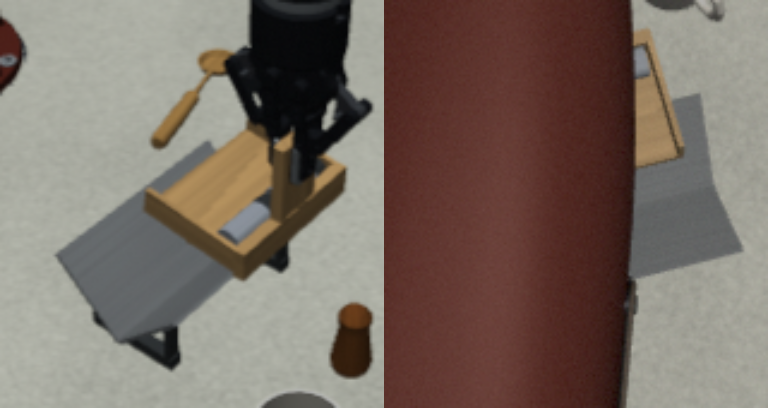

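The tray is held level over the trough, aligned with it and with the tubes still at the back; the front-lip corner in the top image is at about (334.6,194.6). I check it against the trough frame.

```bash

python3 -m creep '[{"x":0.1,"y":-0.2,"z":0.1,"wx":-1,"wy":0,"wz":0},{"x":0.2,"y":-0.4,"z":0.3,"wx":-2,"wy":0,"wz":0},{"x":0.2,"y":-0.6,"z":0.4,"wx":-3.5,"wy":0,"wz":0},{"x":0.2,"y":-0.7,"z":0.5,"wx":-5,"wy":0,"wz":0},{"x":0.2,"y":-0.7,"z":0.5,"wx":-6,"wy":0,"wz":0}]'
python3 -c "
from h import *
y=np.radians(15.1);C=np.array([[np.cos(y),np.sin(y)],[-np.sin(y),np.cos(y)]])
print('lip corner in trough',C@(onz('top',(334.6,194.6),.166)[:2]-[.5293,.0419]))
print('fold end',C@(onz('top',(347.3,207),.022)[:2]-[.5293,.0419]))
pour(6,.116)"
```

```text
time_s: 6.48
tcp_pos: [0.6296, 0.0709, 0.2232]
orientation: [1.87, 2.441, 0.129]
ft_force: [-0.2, -0.2, -2.0]
gripper_width: 0.129
gripper_force: 58.6
lip corner in trough [ 0.00763786 -0.07264432]
fold end [-0.00017988 -0.11019871]
6 0.116 [0.6306 0.0692 0.1887]
shift [-0.19 -0.31  3.43] turn [ 0.1 -0.   0. ] now [0.6296 0.0709 0.2232] axes [[-0.26, 0.96, 0.1], [0.97, 0.26, 0.03], [0.0, 0.11, -0.99]] q [-0.11  0.07  0.01  1.41  0.04  1.2 ] 6.4833
```

```bash

python3 -m creep '[{"x":-0.1,"y":-0.1,"z":0.5,"wx":0,"wy":0,"wz":0},{"x":-0.1,"y":-0.2,"z":1.3,"wx":0,"wy":0,"wz":0},{"x":-0.2,"y":-0.3,"z":2.2,"wx":0,"wy":0,"wz":0},{"x":-0.2,"y":-0.3,"z":3,"wx":0,"wy":0,"wz":0},{"x":-0.2,"y":-0.3,"z":3.4,"wx":0,"wy":0,"wz":0}]'
python3 -c "
from h import *
for k in range(8): pour(6+34*k/7,.116-.040*k/7)" | grep -v '^[0-9]' | cut -c1-75
```

```text
time_s: 6.9
tcp_pos: [0.6304, 0.0693, 0.1868]
orientation: [1.871, 2.444, 0.126]
ft_force: [0.1, 0.4, -2.1]
gripper_width: 0.135
gripper_force: 58.6
shift [-0.01  0.04 -0.19] turn [-0.1 -0.1  0. ] now [0.6304 0.0693 0.1868] 
shift [-0.01 -0.59 -0.48] turn [-5.  -0.1  0. ] now [0.6304 0.0693 0.1868] 
shift [-0.01 -1.28 -0.72] turn [-9.9 -0.1  0. ] now [0.6304 0.0693 0.1868] 
shift [-0.01 -2.04 -0.9 ] turn [-14.7  -0.1   0. ] now [0.6304 0.0693 0.186
shift [-0.01 -2.87 -1.02] turn [-19.6  -0.1   0. ] now [0.6304 0.0693 0.186
shift [-0.01 -3.74 -1.07] turn [-24.4  -0.1   0. ] now [0.6304 0.0693 0.186
shift [-0.01 -4.67 -1.05] turn [-29.3  -0.1   0. ] now [0.6304 0.0693 0.186
shift [-0.01 -5.64 -0.95] turn [-34.1  -0.1   0. ] now [0.6304 0.0693 0.186
```

```bash

python3 -m creep '[{"x":0,"y":-0.6,"z":-0.5,"wx":-5,"wy":0,"wz":0},{"x":0,"y":-1.3,"z":-0.7,"wx":-10,"wy":0,"wz":0},{"x":0,"y":-2.0,"z":-0.9,"wx":-15,"wy":0,"wz":0},{"x":0,"y":-2.9,"z":-1.0,"wx":-20,"wy":0,"wz":0},{"x":0,"y":-3.7,"z":-1.1,"wx":-25,"wy":0,"wz":0}]'
python3 -c "
from h import *
pour(35,.082);pour(40,.076)"
```

```text
time_s: 7.32
tcp_pos: [0.5947, 0.0596, 0.1959]
orientation: [1.672, 2.187, 0.602]
ft_force: [-0.5, 0.3, -1.7]
gripper_width: 0.135
gripper_force: 59.1
35 0.082 [0.5848 0.0569 0.1926]
shift [-0.   -1.05 -0.24] turn [-4.2 -0.   0.1] now [0.5947 0.0596 0.1959] axes [[-0.26, 0.83, 0.49], [0.97, 0.22, 0.13], [0.0, 0.51, -0.86]] q [-0.24 -0.57 -0.68  0.98  0.25  1.13] 7.3167
40 0.076 [0.5753 0.0543 0.1905]
shift [-0.   -2.01 -0.56] turn [-9.2 -0.   0.1] now [0.5947 0.0596 0.1959] axes [[-0.26, 0.83, 0.49], [0.97, 0.22, 0.13], [0.0, 0.51, -0.86]] q [-0.24 -0.57 -0.68  0.98  0.25  1.13] 7.3167
```

```bash

python3 -m creep '[{"x":0,"y":-1.0,"z":-0.2,"wx":-4.5,"wy":0,"wz":0},{"x":0,"y":-2.0,"z":-0.6,"wx":-9,"wy":0,"wz":0},{"x":0,"y":-2.0,"z":-0.6,"wx":-9,"wy":0,"wz":0},{"x":0,"y":-2.0,"z":-0.6,"wx":-9,"wy":0,"wz":0},{"x":0,"y":-2.0,"z":-0.6,"wx":-9,"wy":0,"wz":0}]'
python3 -m creep '[{"x":0,"y":0,"z":0,"wx":0,"wy":0,"wz":0},{"x":0,"y":0,"z":0,"wx":0,"wy":0,"wz":0},{"x":0,"y":0,"z":0,"wx":0,"wy":0,"wz":0},{"x":0,"y":0,"z":0,"wx":0,"wy":0,"wz":0},{"x":0,"y":0,"z":0,"wx":0,"wy":0,"wz":0}]'
python3 -c "
from h import *
pour(30,.15)
A=cams.capture('top');B=cams.capture('scene')
cv2.imwrite('pics/c6.png',np.hstack([cv2.resize(B[90:260,240:400],None,fx=2.4,fy=2.4),cv2.resize(A[130:300,210:370],None,fx=2.4,fy=2.4)]))"
```

```text
time_s: 7.73
tcp_pos: [0.5776, 0.0538, 0.1926]
orientation: [1.594, 2.083, 0.748]
ft_force: [0.4, 0.5, -0.1]
gripper_width: 0.13
gripper_force: 59.6
time_s: 8.15
tcp_pos: [0.5773, 0.0542, 0.1922]
orientation: [1.594, 2.084, 0.749]
ft_force: [-0.3, -0.4, -2.3]
gripper_width: 0.136
gripper_force: 59.6
30 0.15 [0.594  0.0593 0.2559]
shift [ 0.06  5.4  -3.8 ] turn [ 9.5 -0.1  0.1] now [0.5773 0.0542 0.1922] axes [[-0.26, 0.74, 0.61], [0.97, 0.2, 0.17], [0.0, 0.64, -0.77]] q [-0.31 -0.84 -0.91  0.89  0.36  1.1 ] 8.15
```

View pics/c6.png

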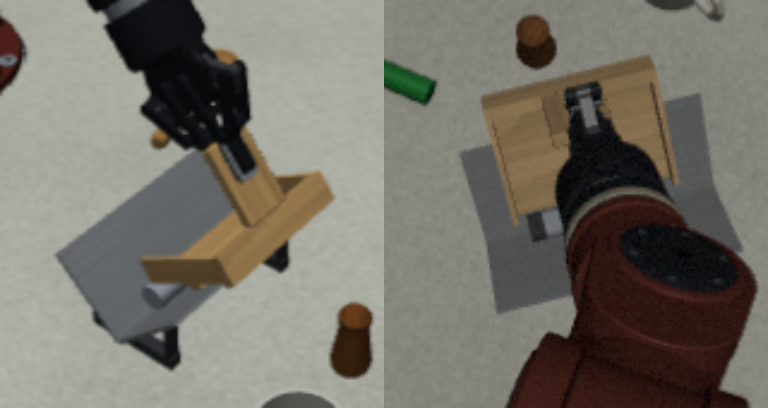

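Both tubes have left the tray and lie in the V under the lip: the end of one is at (305,212) in the scene, and the dark lid of the other at about (434,222) in the top view. I retreat upward and level the tray.

```bash

python3 -m creep '[{"x":0,"y":0.5,"z":-0.5,"wx":0,"wy":0,"wz":0},{"x":0,"y":1.6,"z":-1.4,"wx":1,"wy":0,"wz":0},{"x":0,"y":3,"z":-2.3,"wx":4,"wy":0,"wz":0},{"x":0,"y":4.4,"z":-3.2,"wx":7,"wy":0,"wz":0},{"x":0.1,"y":5.4,"z":-3.8,"wx":9.5,"wy":0,"wz":0}]'
python3 -c "
from h import *
pour(0,.18)"
```

```text
time_s: 8.67
tcp_pos: [0.5947, 0.0594, 0.2577]
orientation: [1.679, 2.195, 0.587]
ft_force: [-0.1, -0.2, -0.1]
gripper_width: 0.128
gripper_force: 59.8
0 0.18 [0.6374 0.0711 0.2422]
shift [0.01 3.06 3.56] turn [30.   0.   0.1] now [0.5947 0.0594 0.2577] axes [[-0.26, 0.84, 0.48], [0.97, 0.23, 0.13], [-0.0, 0.5, -0.87]] q [-0.24 -0.55 -0.55  1.1   0.24  1.13] 8.6667
```

```bash

python3 -m creep '[{"x":0,"y":0.6,"z":0.4,"wx":6,"wy":0,"wz":0},{"x":0,"y":1.2,"z":1.0,"wx":12,"wy":0,"wz":0},{"x":0,"y":1.8,"z":1.8,"wx":18,"wy":0,"wz":0},{"x":0,"y":2.5,"z":2.6,"wx":24,"wy":0,"wz":0},{"x":0,"y":3.1,"z":3.5,"wx":30,"wy":0,"wz":0}]'
python3 -c "
from h import *
to([.5606,.3102,.225],4.9)
g=Rn.from_rotvec([2.119,2.319,0.001]).as_matrix();print(np.degrees(np.arctan2(g[1,1],g[0,1])))"
```

```text
time_s: 9.08
tcp_pos: [0.6332, 0.07, 0.2445]
orientation: [1.876, 2.45, 0.111]
ft_force: [-0.4, -0.3, 0.3]
gripper_width: 0.131
gripper_force: 59.8
shift [25.08 -0.91  1.91] turn [ 5.1 -0.5 10.2] now [0.6332 0.07   0.2445] axes [[-0.26, 0.96, 0.09], [0.97, 0.26, 0.02], [0.0, 0.09, -1.0]] q [-0.11  0.1   0.09  1.47  0.03  1.2 ] 9.0833
5.160612140897755
```

```bash

python3 -m creep '[{"x":0,"y":0,"z":0,"wx":0,"wy":0,"wz":0},{"x":0,"y":0,"z":0,"wx":0,"wy":0,"wz":0}]' | sed -n 1,3p
python3 -c "
from h import *
to([.5606,.3102,.225],5.15)
cv2.imwrite('pics/t7.png',cams.capture('top'))"
```

```text
time_s: 9.25
tcp_pos: [0.6328, 0.0701, 0.2403]
orientation: [1.879, 2.454, 0.111]
shift [25.06 -0.84  1.58] turn [ 5.  -0.7 10. ] now [0.6328 0.0701 0.2403] axes [[-0.26, 0.96, 0.08], [0.97, 0.26, 0.03], [0.0, 0.09, -1.0]] q [-0.11  0.11  0.08  1.47  0.04  1.2 ] 9.25
```

```bash

python3 -m creep '[{"x":1,"y":0,"z":0,"wx":2,"wy":0,"wz":0},{"x":3,"y":-0.1,"z":0.3,"wx":5,"wy":-0.7,"wz":4},{"x":5.5,"y":-0.2,"z":0.5,"wx":5,"wy":-0.7,"wz":7},{"x":8,"y":-0.3,"z":0.7,"wx":5,"wy":-0.7,"wz":10},{"x":10.5,"y":-0.4,"z":0.8,"wx":5,"wy":-0.7,"wz":10}]' | sed -n 1,3p
python3 -c "
from h import *
to([.5606,.3102,.225],5.15)"
```

```text
time_s: 9.72
tcp_pos: [0.6007, 0.1711, 0.2379]
orientation: [2.121, 2.309, 0.009]
shift [14.21 -2.83  1.25] turn [ 0.5  0.  -0.3] now [0.6007 0.1711 0.2379] axes [[-0.08, 1.0, 0.01], [1.0, 0.08, -0.0], [-0.0, 0.01, -1.0]] q [ 0.07  0.17  0.15  1.54 -0.    1.55] 9.7167
```

```bash

python3 -m creep '[{"x":2.5,"y":-0.5,"z":0,"wx":0.5,"wy":0,"wz":0},{"x":5,"y":-1,"z":0,"wx":0.5,"wy":0,"wz":0},{"x":7.5,"y":-1.5,"z":0,"wx":0.5,"wy":0,"wz":0},{"x":10,"y":-2,"z":0,"wx":0.5,"wy":0,"wz":0},{"x":12,"y":-2.4,"z":0.5,"wx":0.5,"wy":0,"wz":0}]' | sed -n 1,3p
python3 -m creep '[{"x":1,"y":-0.2,"z":0,"wx":0,"wy":0,"wz":0},{"x":1.9,"y":-0.4,"z":1,"wx":0,"wy":0,"wz":0},{"x":1.9,"y":-0.4,"z":1,"wx":0,"wy":0,"wz":0}]' | sed -n 1,3p
python3 -c "
from h import *
to([.5606,.3102,.0842],5.15)"
```

```text
time_s: 10.13
tcp_pos: [0.5663, 0.2893, 0.2344]
orientation: [2.12, 2.317, 0.003]
time_s: 10.38
tcp_pos: [0.5602, 0.307, 0.2198]
orientation: [-2.118, -2.317, 0.006]
shift [ 0.33  0.13 13.56] turn [-0.2  0.1 -0. ] now [0.5602 0.307  0.2198] axes [[-0.09, 1.0, -0.0], [1.0, 0.09, -0.0], [-0.0, -0.0, -1.0]] q [ 0.3   0.23  0.18  1.53 -0.    1.78] 10.3833
```

```bash

python3 -m creep '[{"x":0.2,"y":0,"z":2.2,"wx":0,"wy":0,"wz":0},{"x":0.2,"y":0,"z":4.5,"wx":0,"wy":0,"wz":0},{"x":0.2,"y":0,"z":7,"wx":0,"wy":0,"wz":0},{"x":0.2,"y":0,"z":9.5,"wx":0,"wy":0,"wz":0},{"x":0.2,"y":0,"z":11.5,"wx":0,"wy":0,"wz":0}]' | sed -n 1,4p
python3 -m creep '[{"x":0,"y":0,"z":0.5,"wx":0,"wy":0,"wz":0},{"x":0,"y":0,"z":0.9,"wx":0,"wy":0,"wz":0},{"x":0,"y":0,"z":1.2,"wx":0,"wy":0,"wz":0},{"x":0,"y":0,"z":1.4,"wx":0,"wy":0,"wz":0},{"x":0,"y":0,"z":1.4,"wx":0,"wy":0,"wz":0}]' | sed -n 1,4p
python3 -c "
from h import *
to([.5606,.3102,.0842],5.15)"
```

```text
time_s: 10.8
tcp_pos: [0.5603, 0.3064, 0.1034]
orientation: [-2.121, -2.315, 0.008]
ft_force: [-0.4, -0.3, -1.4]
time_s: 11.22
tcp_pos: [0.5611, 0.308, 0.0922]
orientation: [-2.12, -2.317, 0.005]
ft_force: [0.3, 0.3, -2.6]
shift [ 0.22 -0.03  0.8 ] turn [-0.2  0.1 -0.1] now [0.5611 0.308  0.0922] axes [[-0.09, 1.0, -0.0], [1.0, 0.09, -0.0], [-0.0, -0.0, -1.0]] q [ 0.3   0.26 -0.02  1.3  -0.    1.78] 11.2167
```

```bash

python3 -m creep '[{"x":0.2,"y":0,"z":0.2,"wx":-0.2,"wy":0,"wz":0},{"x":0.2,"y":0,"z":0.4,"wx":-0.2,"wy":0,"wz":0},{"x":0.2,"y":0,"z":0.6,"wx":-0.2,"wy":0,"wz":0},{"x":0.2,"y":0,"z":0.7,"wx":-0.2,"wy":0,"wz":0},{"x":0.2,"y":0,"z":0.7,"wx":-0.2,"wy":0,"wz":0}]' | sed -n 1,4p
python3 -c "
from h import *
to([.5606,.3102,.0842],5.15)"
```

```text
time_s: 11.63
tcp_pos: [0.5603, 0.3101, 0.0843]
orientation: [2.12, 2.318, -0.003]
ft_force: [-0.5, 0.4, -0.1]
shift [0.01 0.03 0.01] turn [-0.1  0.1 -0.1] now [0.5603 0.3101 0.0843] axes [[-0.09, 1.0, -0.0], [1.0, 0.09, -0.0], [-0.0, -0.0, -1.0]] q [ 0.3   0.26 -0.03  1.28 -0.    1.78] 11.6333
```

Touching down: the load is off the wrist. I press 1 mm lower, release and retreat straight up.

```bash

python3 -m creep '[{"x":0,"y":0,"z":0.1,"wx":0,"wy":0,"wz":0},{"x":0,"y":0,"z":0.1,"wx":0,"wy":0,"wz":0}]' | sed -n 1,4p
python3 -m creep '[{"x":0,"y":0,"z":0,"wx":0,"wy":0,"wz":0},{"x":0,"y":0,"z":0,"wx":0,"wy":0,"wz":0},{"x":0,"y":0,"z":0,"wx":0,"wy":0,"wz":0},{"x":0,"y":0,"z":0,"wx":0,"wy":0,"wz":0},{"x":0,"y":0,"z":0,"wx":0,"wy":0,"wz":0}]' 6
python3 -m creep '[{"x":0,"y":0,"z":-1,"wx":0,"wy":0,"wz":0},{"x":0,"y":0,"z":-3,"wx":0,"wy":0,"wz":0},{"x":0,"y":0,"z":-6,"wx":0,"wy":0,"wz":0},{"x":0,"y":0,"z":-9,"wx":0,"wy":0,"wz":0},{"x":0,"y":0,"z":-12,"wx":0,"wy":0,"wz":0}]'
python3 -m creep '[{"x":0,"y":0,"z":-2,"wx":0,"wy":0,"wz":0},{"x":0,"y":0,"z":-4,"wx":0,"wy":0,"wz":0},{"x":0,"y":0,"z":-4,"wx":0,"wy":0,"wz":0}]' | sed -n 1,4p
python3 -c "
from h import *
A=cams.capture('top');B=cams.capture('scene')
f=lambda x,s:cv2.resize(x,None,fx=s,fy=s)
A=f(A[150:275,130:370],3);B=f(B[110:250,255:450],1.6);o=np.zeros((A.shape[0]+B.shape[0],A.shape[1],3),np.uint8);o[:A.shape[0]]=A;o[A.shape[0]:,:B.shape[1]]=B;cv2.imwrite('pics/c8.png',o)"
```

```text
time_s: 11.8
tcp_pos: [0.5604, 0.3101, 0.0842]
orientation: [2.12, 2.318, -0.002]
ft_force: [-2.3, -2.3, 6.9]
time_s: 12.22
tcp_pos: [0.5601, 0.31, 0.083]
orientation: [2.121, 2.318, -0.003]
ft_force: [0.8, -1.1, 0.9]
gripper_width: 0.703
gripper_force: 0.0
time_s: 12.63
tcp_pos: [0.56, 0.3101, 0.2051]
orientation: [2.121, 2.318, -0.003]
ft_force: [1.4, 0.1, 0.1]
gripper_width: 0.704
gripper_force: 0.0
time_s: 12.88
tcp_pos: [0.5619, 0.3108, 0.2491]
orientation: [2.118, 2.315, 0.006]
ft_force: [1.3, 0.5, 0.7]
```

View pics/c8.png

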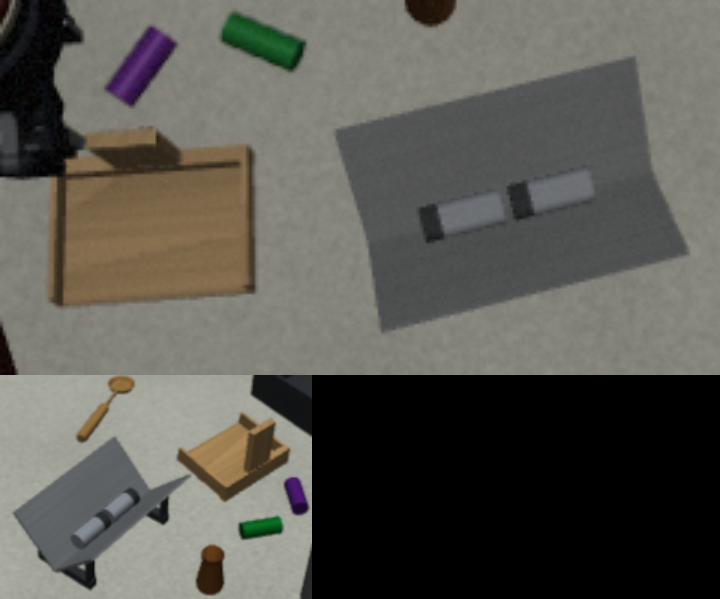

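The tubes lie end to end in the fold, at (285,222) and (314,214) in the top view. The empty tray stands back in its place at (181,225), and the gripper is clear above it.

```bash
python3 -c "
from rig import bot
print(bot.close_job())"
```

```text
the job is handed in; nothing more can be done
None
```

Both spice tubes lie one behind the other along the bottom of the trough, and the empty tray stands upright back where it was. I handed the job in at about 13 s of the 54 s limit. Joint 2 read −0.84, its lower limit, at the deepest point of the tip.

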